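# Sort the lathe cell's mixed parts into their trays

## Robot

A 7-joint arm with a two-finger parallel gripper is mounted at the origin on the work surface. World frame = base frame: x ahead of the robot, y to its left, z up, the work surface at z = 0. Lengths are in m, angles in rad, forces in N, time in s.
With the tool pointing down it reaches from about 0.4 to 0.85 m from the base axis. Payload 10.4 kg.
Tool frame: the origin (TCP) lies midway between the tips of the shut fingers; the grasp point (between the pads) lies 19 mm behind it; z points along the fingers, y is the direction in which the jaws open and shut (so a half turn about z gives the same grasp; the last joint's range is limited). The gripper opens to 87 mm and grips with 3 to 60 N. Pads are 19 mm wide; open, the fingers measure 117 mm over their backs; the gripper's body (75 mm by 190 mm) begins 51 mm behind the grasp point.
Start: joints at [-1.362, 0.332, -0.065, 1.46, 0.022, 1.35, -0.088], TCP at [0.144, 0.608, 0.223] pointing down, gripper open.
Joint ranges: [-2.6, 2.6], [-0.5, 2.12], [-1.47, 1.34], [0.16, 2.42], [-1.27, 4.41], [0.06, 2.06], [-2.6, 2.6]. Speed limits (rad/s): [2.22, 2.22, 2.79, 2.79, 3.14, 3.14, 3.14].

## Interface

Orientations are given as a unit quaternion [x, y, z, w].
In Python, from bench import r gives the robot as it stands.
- The arm moves only by the tool step_arm, never from a script. Its argument "increments" is a list of rows, each a list of 2 entries, a list of its own where there are three numbers: the shift along the tool's x, y, z in m, then the turn, a rotation vector about the tool's x, y, z in rad. A call has 1 to 5 rows; each row is the pose to reach, as a shift and turn from the pose measured when the call began, along the tool's axes at that moment; what a row does not reach only later rows make up. A row lasts 1/10 s, in which the tool goes at most 50 mm and 8.59 degrees, less where a joint would pass 70% of its speed; a pose out of reach is approached as far as the arm can. A call with a gripper value outside its range is refused whole. "hand" is the closure, from -1 (fully open) to 1 (shut), so that 0 is half open, set as the call begins (left out, the last holds). The fingers move at their own pace and stop on an object; "grip_force" is the grip in N (left out, the last holds). Time passes only in rows, so rows that repeat a pose let the fingers close. It gives the time, the measured TCP pose, the force and the opening at its end, in the units of the state.
- r.read_state(): the state, without advancing time (a new reading comes with each control period).
- r.camera(name): name is "scene" or "top" or "wrist"; returns a dict with "pixels" (400x640x3 uint8, blue, green, red), "camera_matrix" (3x3 intrinsics, pixels), "k1" (the pictures are not rectified: a ray, as slopes to the right and down, at radius r is drawn at 1 + k1 r^2 times it, then the intrinsics apply), "extrinsics" (4x4, takes a point from camera to world coordinates). Camera axes: x right, y up, looking along -z (the intrinsics and any distortion apply to the point x, -y, -z); pixel columns grow to the right and rows downward; lengths in m; the calibration is good to about 2 mm. A picture is of the moment at which its call begins. There is no depth.
- r.close_job(): hands the job in, once; it reports no verdict.
The state is a dict: "time": time; "joint_positions": joint angles; "joint_vel": joint speeds; "joint_torque": joint torques, N m; "ee_pos": TCP position; "eef_rot": TCP orientation; "ft_force": force on the tool from outside, world axes, zero at the start; "torque": the same for the moment, N m; "width": finger opening in m.
Only numpy, scipy, OpenCV 4.12 (cv2) and the standard library are available. Lean on these libraries where they do the work, as an engineer would, in place of code of your own. Each camera call takes 0.05 s, during which the arm holds its last target.

## Task

The parts from the lathe have been left mixed up on the bench: put the two bright finished hubs in the blue tray, the two dark sawn blanks in the yellow tray, and the rejected hub, the one painted red, in the red tray. One part to a bay, standing flat on the tray floor the way up it is now, set down gently rather than dropped. Leave the chuck key and the caliper where they lie.

Things in the scene. Friction and masses are not known exactly. Their poses are not given: they have to be found in the camera images.
- finished_a_center (a point): Finished part: bright bare steel flange hub standing on its flange: round flange 50 mm across and 10 mm thick, with a boss 34 mm across rising to 34 mm total height, 20 mm hole through the middle (top open). About 0.25 kg. The point is its centre, 17 mm above its underside. (The large rings at the far edge of the bench are not part of the job)
- finished_b_center (a point): Finished part, same as the other: bright bare steel flange hub standing on its flange: round flange 50 mm across and 10 mm thick, with a boss 34 mm across rising to 34 mm total height, 20 mm hole through the middle (top open). About 0.25 kg. The point is its centre, 17 mm above its underside. (The large rings at the far edge of the bench are not part of the job)
- blank_a_center (a point): Raw part: sawn bar blank: plain solid dark steel cylinder 52 mm across and 36 mm high, with a dull grey sawn top, no hole, standing on end (not the larger slugs in the black box at the far edge of the bench). About 0.6 kg. The point is its centre, 18 mm above its underside
- blank_b_center (a point): Raw part, same as the other: sawn bar blank: plain solid dark steel cylinder 52 mm across and 36 mm high, with a dull grey sawn top, no hole, standing on end (not the larger slugs in the black box at the far edge of the bench). About 0.6 kg. The point is its centre, 18 mm above its underside
- reject_center (a point): Rejected part: same shape as the finished parts, but its boss is painted red: steel flange hub standing on its flange: round flange 50 mm across and 10 mm thick, with a boss 34 mm across rising to 34 mm total height, 20 mm hole through the middle (top open). About 0.25 kg. The point is its centre, 17 mm above its underside. (The large rings at the far edge of the bench are not part of the job)
- blue_tray: Blue sheet-metal tray, fixed to the bench, open at the top. Divided across the middle by a thin steel wall (4 mm thick, its top 24 mm above the bench) into two bays, each 110 mm (x) by 80 mm (y) inside; the bay centres lie 42 mm from the tray's centre, at its +y and -y. Outside 118 mm (x) by 172 mm (y); outer walls 30 mm high from the bench and 4 mm thick, floor 4 mm thick. Origin: centre of its underside, on the bench; z up; x is the long direction of a bay
- yellow_tray: Yellow sheet-metal tray, fixed to the bench, open at the top. Divided across the middle by a thin steel wall (4 mm thick, its top 24 mm above the bench) into two bays, each 110 mm (x) by 80 mm (y) inside; the bay centres lie 42 mm from the tray's centre, at its +y and -y. Outside 118 mm (x) by 172 mm (y); outer walls 30 mm high from the bench and 4 mm thick, floor 4 mm thick. Origin: centre of its underside, on the bench; z up; x is the long direction of a bay
- red_tray: Red sheet-metal tray, fixed to the bench, open at the top. One bay, 110 mm (x) by 80 mm (y) inside, centred on the origin. Outside 118 mm (x) by 88 mm (y); outer walls 30 mm high from the bench and 4 mm thick, floor 4 mm thick. Origin: centre of its underside, on the bench; z up; x is the long direction of a bay
- chuck_key: Lathe chuck key, loose, not to be disturbed: steel T lying flat; shank along its x from -63 to +82 mm, crossbar 150 mm long along its y at x = -50 mm, 24 mm high. Origin: on the bench under the middle of the shank
- caliper: Slide caliper, loose, not to be disturbed: lies flat along its x from -98 to +138 mm, jaws to y = -47 and +27 mm, 13 mm high. Origin: on the bench under the beam
Things that resemble listed ones, but are neither listed nor needed, are in the scene too. What is shaped like the part that bears reject_center but green is not meant.

How it is judged:
At the end, for the whole second after the job is handed in: Finished hubs: one in each bay of the blue tray; blanks: one in each bay of the yellow tray; red-painted hub in the red tray. Each flat on the tray floor (within 4 mm), tilt under 7 degrees, right way up, within 33 mm along and 18 mm across of its bay's centre, at rest (((x of finished_a_center in the frame of blue_tray between -0.033 and 0.033 m and y of finished_a_center in the frame of blue_tray between 0.024 and 0.06 m and z of finished_a_center in the frame of blue_tray between 0.017 and 0.025 m and x of finished_b_center in the frame of blue_tray between -0.033 and 0.033 m and y of finished_b_center in the frame of blue_tray between -0.06 and -0.024 m and z of finished_b_center in the frame of blue_tray between 0.017 and 0.025 m) or (x of finished_a_center in the frame of blue_tray between -0.033 and 0.033 m and y of finished_a_center in the frame of blue_tray between -0.06 and -0.024 m and z of finished_a_center in the frame of blue_tray between 0.017 and 0.025 m and x of finished_b_center in the frame of blue_tray between -0.033 and 0.033 m and y of finished_b_center in the frame of blue_tray between 0.024 and 0.06 m and z of finished_b_center in the frame of blue_tray between 0.017 and 0.025 m)) and ((x of blank_a_center in the frame of yellow_tray between -0.033 and 0.033 m and y of blank_a_center in the frame of yellow_tray between 0.024 and 0.06 m and z of blank_a_center in the frame of yellow_tray between 0.018 and 0.026 m and x of blank_b_center in the frame of yellow_tray between -0.033 and 0.033 m and y of blank_b_center in the frame of yellow_tray between -0.06 and -0.024 m and z of blank_b_center in the frame of yellow_tray between 0.018 and 0.026 m) or (x of blank_a_center in the frame of yellow_tray between -0.033 and 0.033 m and y of blank_a_center in the frame of yellow_tray between -0.06 and -0.024 m and z of blank_a_center in the frame of yellow_tray between 0.018 and 0.026 m and x of blank_b_center in the frame of yellow_tray between -0.033 and 0.033 m and y of blank_b_center in the frame of yellow_tray between 0.024 and 0.06 m and z of blank_b_center in the frame of yellow_tray between 0.018 and 0.026 m)) and x of reject_center in the frame of red_tray between -0.033 and 0.033 m and y of reject_center in the frame of red_tray between -0.018 and 0.018 m and z of reject_center in the frame of red_tray between 0.017 and 0.025 m and angle between each of finished_a_center, finished_b_center, blank_a_center, blank_b_center, reject_center's own z axis and vertical below 0.12 rad and linear speed of each of finished_a, finished_b, blank_a, blank_b, reject below 0.02 m/s); the robot touches nothing.
It fails at once if a part falls freely: dropped from more than about 25 mm, or thrown ((linear speed of finished_a above 0.7 m/s and contact force between finished_a and anything else below 0.01 N) or (linear speed of finished_b above 0.7 m/s and contact force between finished_b and anything else below 0.01 N) or (linear speed of blank_a above 0.7 m/s and contact force between blank_a and anything else below 0.01 N) or (linear speed of blank_b above 0.7 m/s and contact force between blank_b and anything else below 0.01 N) or (linear speed of reject above 0.7 m/s and contact force between reject and anything else below 0.01 N)).
It fails at once if the chuck key is moved by more than 15 mm (distance of chuck_key from where it was at the start of the episode above 0.015 m).
It fails at once if the caliper is moved by more than 15 mm (distance of caliper from where it was at the start of the episode above 0.015 m).
It also fails if it takes over 112 s, if anything falls off the work surface, if the arm or the gripper's body presses on something with over 40 N, if the wrist force passes 120 N, or if a joint passes its speed limit or range.

## Working session

There is one attempt and no reset: what is moved stays moved. The work goes in short steps, Python scripts to look and compute and a tool call to move; the robot and the scene stay as the last step left them, time stands still between calls to the robot, and variables do not carry over. Pictures are saved under pics/ and viewed, and the job is handed in when it is done.

Besides the shell and the picture viewer there is one more tool, called after "Request:" as name(argument=value, ...), one argument or row to a line, values as JSON. step_arm: Moves the arm, as the interface text tells. Its arguments: {"type":"object","properties":{"increments":{"type":"array"},"hand":{"type":"number"},"grip_force":{"type":"number"}},"required":["increments"]}

```bash
mkdir -p pics; ls; python3 - <<'E'
from bench import r
import cv2
s=r.read_state()
for k,v in s.items(): print(k,v)
for n in ["scene","top","wrist"]:
    c=r.camera(n); cv2.imwrite(f"pics/{n}0.png",c["pixels"]); print(n,c["camera_matrix"],c["k1"],c["extrinsics"])
E
```

```text
pics
time 0.0
joint_positions [-1.36160658  0.3328938  -0.06467478  1.46094753  0.02158024  1.34986898
 -0.08848573]
joint_vel [ 8.54078526e-05  4.58637580e-04 -1.81332726e-03  7.42203679e-04
 -4.94684460e-04 -8.61110793e-04 -5.91492318e-04]
joint_torque [ 7.37118944e-05 -6.23267269e+01  2.47049524e-02 -3.89888477e+01
 -6.12335186e-02  4.02646896e-02  1.60632053e-04]
ee_pos [0.14350062 0.60791124 0.2217372 ]
eef_rot [ 1.15631995e-01  9.93291868e-01 -7.09437047e-04 -5.56207246e-05]
ft_force [ 0.17179275 -0.07698868 -0.41345885]
torque [-0.00858728 -0.01720448 -0.01158598]
width 0.08675932735758235
scene [[496.22411841   0.         319.95137066]
 [  0.         496.22411841 199.78981375]
 [  0.           0.           1.        ]] -0.008005498235700355 [[-0.89865319 -0.32922485  0.28988523  0.88266809]
 [ 0.43840548 -0.69657087  0.56796976  0.66927621]
 [ 0.01493584  0.63749511  0.77030961  0.97670851]
 [ 0.          0.          0.          1.        ]]
top [[372.56315527   0.         319.68590052]
 [  0.         372.56315527 210.76405016]
 [  0.           0.           1.        ]] -0.030647185506852446 [[ 0.01373363  0.98446123 -0.1750642   0.34984724]
 [-0.99983292  0.01563276  0.00947374 -0.00327517]
 [ 0.01206327  0.17490484  0.98451144  1.08007826]
 [ 0.          0.          0.          1.        ]]
wrist [[314.17787136   0.         316.44278545]
 [  0.         314.17787136 202.57274675]
 [  0.           0.           1.        ]] -0.01183222973247463 [[ 0.22947607 -0.93475126 -0.27125784  0.07027992]
 [ 0.97331272  0.21988063  0.06568761  0.62639381]
 [-0.00175723 -0.27909244  0.96026263  0.38394452]
 [ 0.          0.          0.          1.        ]]
```

View pics/top0.png

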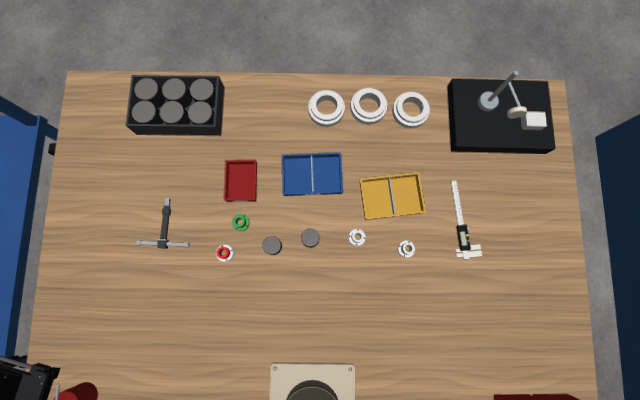

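View pics/scene0.png

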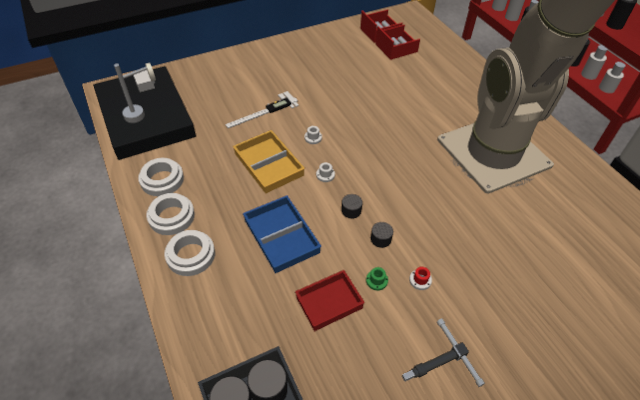

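View pics/wrist0.png

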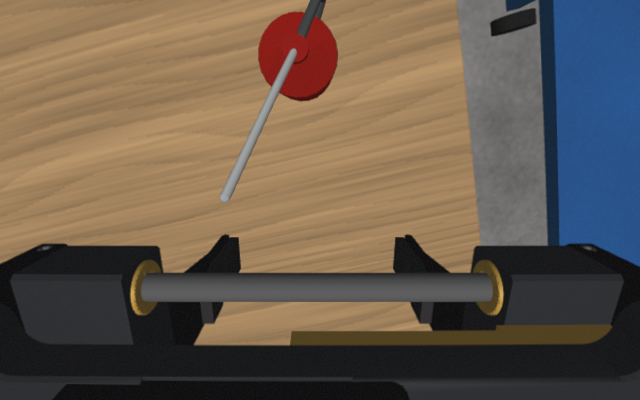

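The top view shows the parts in a row: red hub (224,253), blanks (272,245) and (310,238), bright hubs (357,237) and (407,249). The green hub at (241,222) is a decoy. The trays are above that row. I'll enlarge for precise pixels.

```bash
cat > h.py <<'E'
import numpy as np, cv2
from scipy.spatial.transform import Rotation as R
def pix2w(c,uv,z):
    K=c["camera_matrix"];k=c["k1"];T=c["extrinsics"]
    d=np.array([(uv[0]-K[0,2])/K[0,0],(uv[1]-K[1,2])/K[1,1]])
    s=d.copy()
    for _ in range(20): s=d/(1+k*(s@s))
    v=T[:3,:3]@np.array([s[0],-s[1],-1.0]); o=T[:3,3]
    return o+v*(z-o[2])/v[2]
def w2pix(c,p):
    K=c["camera_matrix"];T=c["extrinsics"]
    q=T[:3,:3].T@(np.asarray(p,float)-T[:3,3]); s=np.array([q[0],-q[1]])/-q[2]
    s=s*(1+c["k1"]*(s@s)); return np.array([K[0,0]*s[0]+K[0,2],K[1,1]*s[1]+K[1,2]])
def crop(im,x0,y0,x1,y1,f,name):
    o=cv2.resize(im[y0:y1,x0:x1],None,fx=f,fy=f,interpolation=cv2.INTER_CUBIC)
    for x in range((x0+9)//10*10,x1,10):
        cv2.line(o,((x-x0)*f,0),((x-x0)*f,6 if x%50 else 14),(0,255,255),1)
        if x%20==0: cv2.putText(o,str(x),((x-x0)*f+2,16),0,.35,(0,255,255),1)
    for y in range((y0+9)//10*10,y1,10):
        cv2.line(o,(0,(y-y0)*f),(6,(y-y0)*f),(0,255,255),1)
        if y%20==0: cv2.putText(o,str(y),(8,(y-y0)*f+4),0,.35,(0,255,255),1)
    cv2.imwrite("pics/"+name,o)
E
python3 - <<'E'
from h import *
im=cv2.imread("pics/top0.png")
crop(im,205,145,335,265,6,"c1.png"); crop(im,300,145,430,265,6,"c2.png")
im=cv2.imread("pics/scene0.png")
crop(im,290,110,440,300,3,"c3.png")
E
```

```text
(no output)
```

View pics/c1.png

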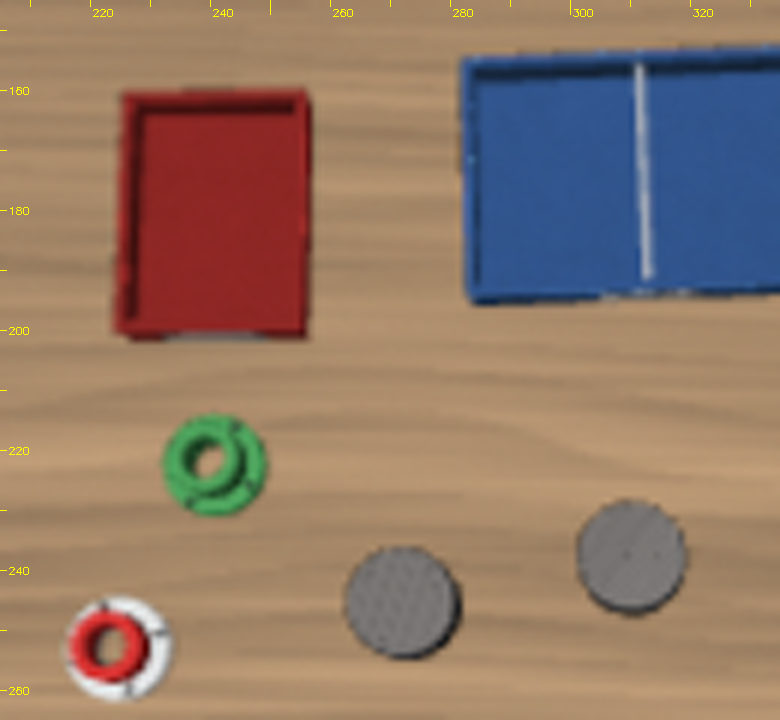

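View pics/c2.png

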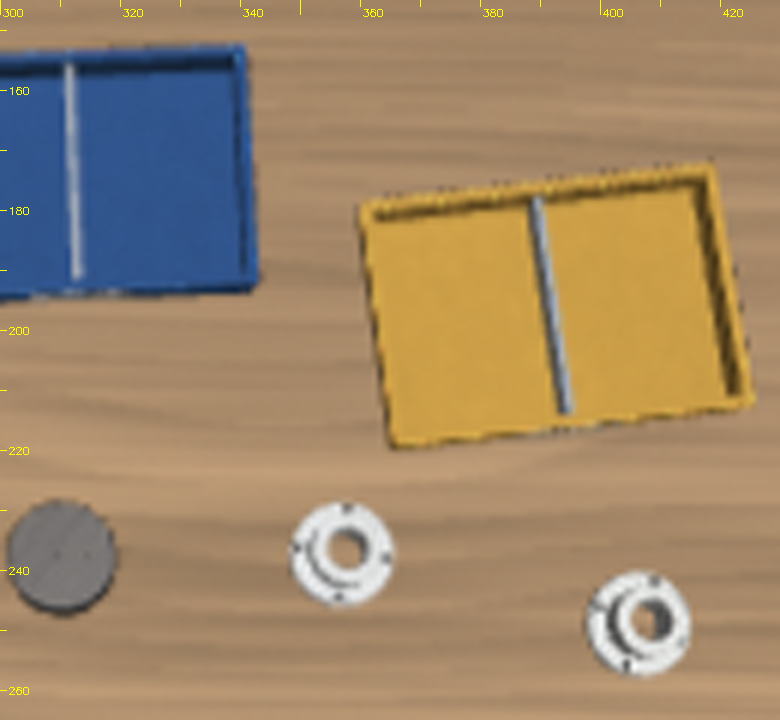

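```bash
python3 - <<'E'
from h import *
from bench import r
c=r.camera("top"); cs=r.camera("scene")
def o(x0,p): return ((p[0]+.5)/6-.5+x0,(p[1]+.5)/6-.5+145)
for n,x0,p,z in [("rejF",205,(119,649),.010),("rejT",205,(109,648),.034),("greenF",205,(214,466),.01),("bl1",205,(401,602),.036),("bl2",205,(631,556),.036),("f1F",300,(342,554),.01),("f1T",300,(347,549),.034),("f2F",300,(638,624),.01),("f2T",300,(652,621),.034)]:
    print(n,pix2w(c,o(x0,p),z).round(4))
C={"red":[(205,(121,93)),(205,(307,90)),(205,(309,340)),(205,(115,335))],
"blue":[(205,(461,59)),(300,(244,46)),(300,(257,290)),(205,(471,303))],
"yel":[(300,(361,203)),(300,(715,165)),(300,(752,405)),(300,(391,448))]}
for n,l in C.items():
    P=np.array([pix2w(c,o(*q),.03)[:2] for q in l]); ctr=P.mean(0)
    v=(P[0]+P[1]-P[2]-P[3])/2; w=(P[0]+P[3]-P[1]-P[2])/2
    a1=np.degrees(np.arctan2(v[1],v[0])); a2=np.degrees(np.arctan2(-w[0],w[1]))
    print(n,ctr.round(4),np.linalg.norm(v).round(4),np.linalg.norm(w).round(4),a1.round(2),a2.round(2))
    a=np.radians((a1+a2)/2); wy=.172 if n!="red" else .088
    for cam,im in ((c,"t"),(cs,"s")):
        pass
    Rm=np.array([[np.cos(a),-np.sin(a)],[np.sin(a),np.cos(a)]])
    for cam in (c,cs):
      for z in (0.03,):
        q=[w2pix(cam,[*(ctr+Rm@np.array([sx*.059,sy*wy/2])),z]) for sx,sy in((1,1),(1,-1),(-1,-1),(-1,1))]
        cv2.polylines(cam["pixels"],[np.int32(np.array(q)*16)],True,(255,255,255),1,cv2.LINE_AA,4)
for p in [(.5004,.3,.03)]: pass
cv2.imwrite("pics/o_t.png",c["pixels"]);cv2.imwrite("pics/o_s.png",cs["pixels"])
crop(c["pixels"],205,145,430,265,3,"o1.png");crop(cs["pixels"],230,110,440,340,3,"o2.png")
E
```

```text
rejF [0.4139 0.257  0.01  ]
rejT [0.4129 0.2559 0.034 ]
greenF [0.5027 0.2162 0.01  ]
bl1 [0.4363 0.1204 0.036 ]
bl2 [0.4595 0.0136 0.036 ]
f1F [ 0.4652 -0.1211  0.01  ]
f1T [ 0.465  -0.1208  0.034 ]
f2F [ 0.4335 -0.2634  0.01  ]
f2T [ 0.4331 -0.2642  0.034 ]
red [0.6232 0.2189] 0.1228 0.0919 2.53 0.62
blue [0.6467 0.0111] 0.1228 0.1724 3.61 3.15
yel [ 0.5855 -0.2225] 0.1203 0.1752 6.57 7.51
```

View pics/o1.png

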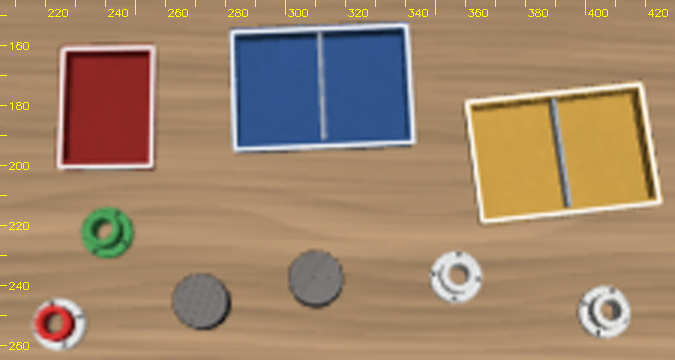

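View pics/o2.png

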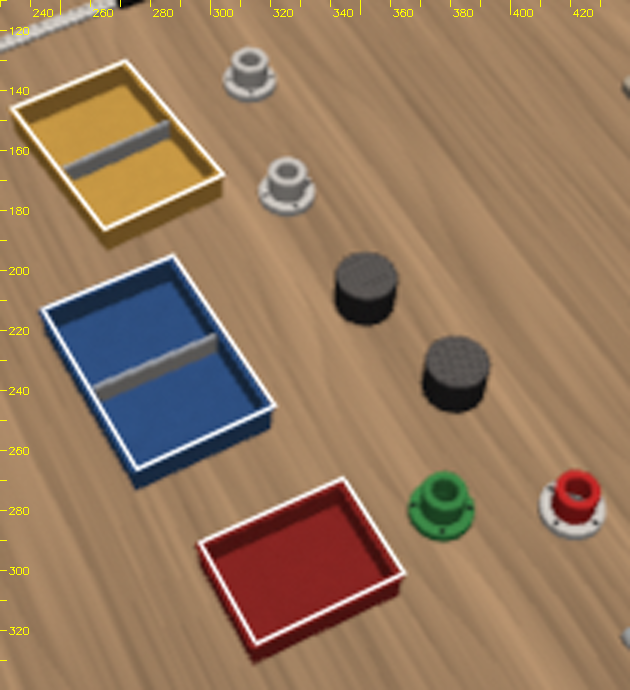

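The tray outlines match in both views, so the measurements can be trusted. The parts will be gripped with the jaws along tray x, on the boss for hubs and across the side for blanks.

```bash
cat >> h.py <<'E'
def go(s,x,y,z,yaw):
    """tool-frame shift and turn to TCP x,y,z with tool y (jaw) at yaw deg from world x, tool down"""
    A=R.from_quat(s["eef_rot"]); a=np.radians(yaw)
    yv=np.array([np.cos(a),np.sin(a),0]); zv=np.array([0,0,-1.]); xv=np.cross(yv,zv)
    B=R.from_matrix(np.c_[xv,yv,zv])
    d=A.inv().apply(np.array([x,y,z])-s["ee_pos"]); t=(A.inv()*B).as_rotvec()
    print("d",d.round(4),"turn",t.round(4),"dist",np.linalg.norm(d).round(3),"pos",s["ee_pos"].round(4),"w",round(s["width"],4),"t",s["time"])
E
python3 - <<'E'
from h import *
from bench import r
go(r.read_state(),.4135,.2565,.13,1.5)
E
```

```text
d [-0.3435 -0.2802  0.0923] turn [-5.0000e-04  4.0000e-04  1.3128e+00] dist 0.453 pos [0.1435 0.6081 0.2222] w 0.0872 t 0.25
```

Request:
step_arm(
  increments=[
    [[-0.034,-0.028,0.009],[0,0,0.13]],
    [[-0.069,-0.056,0.018],[0,0,0.26]],
    [[-0.103,-0.084,0.027],[0,0,0.39]],
    [[-0.137,-0.112,0.036],[0,0,0.52]],
    [[-0.172,-0.14,0.045],[0,0,0.65]],
  ],
  hand=-1,
  grip_force=30,
)

```text
time: 0.75
ee_pos: [0.2795, 0.4308, 0.177]
eef_rot: [0.429, 0.903, -0.0, -0.0]
ft_force: [0.8, 0.5, 0.4]
width: 0.0874
```

```bash
cat > g.sh <<'E'
python3 -c "
from h import *
from bench import r
go(r.read_state(),$1,$2,$3,$4)"
E
bash g.sh .4135 .2565 .13 1.5
```

```text
d [-0.2198 -0.0062  0.047 ] turn [-2.000e-04  2.000e-04  6.576e-01] dist 0.225 pos [0.2795 0.4308 0.177 ] w 0.0874 t 0.75
```

Request:
step_arm(
  increments=[
    [[-0.044,-0.001,0.01],[0,0,0.131]],
    [[-0.088,-0.003,0.02],[0,0,0.263]],
    [[-0.132,-0.004,0.029],[0,0,0.395]],
    [[-0.176,-0.005,0.038],[0,0,0.526]],
    [[-0.22,-0.006,0.047],[0,0,0.658]],
  ],
)

```text
time: 1.25
ee_pos: [0.4147, 0.255, 0.1299]
eef_rot: [0.7, 0.714, 0.0, -0.0]
ft_force: [0.8, 0.6, -0.6]
width: 0.0869
```

```bash
bash g.sh .4135 .2565 .016 1.5; python3 - <<'E'
from bench import r
import cv2
c=r.camera("wrist"); cv2.imwrite("pics/w1.png",c["pixels"])
E
```

```text
d [ 0.0015 -0.0012  0.1139] turn [ 0.0003 -0.0003 -0.0056] dist 0.114 pos [0.4147 0.255  0.1299] w 0.0869 t 1.25
```

View pics/w1.png

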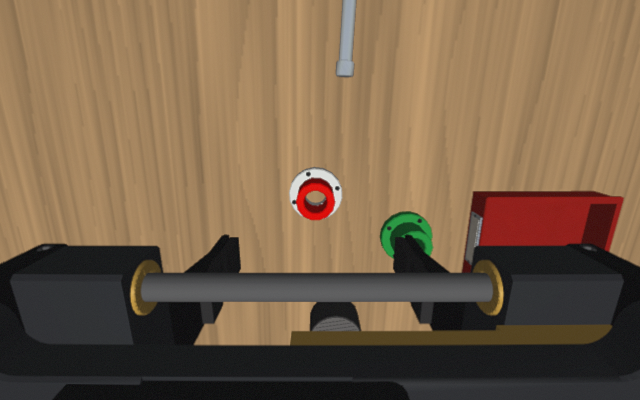

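```bash
python3 - <<'E'
from h import *
from bench import r
c=r.camera("wrist")
print(pix2w(c,(315,199),.034), pix2w(c,(316,194),.010), w2pix(c,[.4129,.2559,.034]), pix2w(c,(407,228),.034))
E
```

```text
[0.41860319 0.25322126 0.034     ] [0.41944357 0.25125128 0.01      ] [308.26933898 195.92340915] [0.49902265 0.22727541 0.034     ]
```

```bash
python3 - <<'E'
from h import *
from bench import r
c=r.camera("scene"); w=r.camera("wrist"); t=r.camera("top")
im=cv2.imread("pics/scene0.png")
def f(p): return (p[0]/3-.33+230,p[1]/3-.33+110)
print(pix2w(c,f((578,487)),.034),pix2w(c,f((573,506)),.01))
print("bl",pix2w(c,f((457,361)),.036),pix2w(c,f((366,275)),.036)); print("f",pix2w(c,f((288,170)),.034),pix2w(c,f((250,60)),.034))
s=r.read_state();print(s["ee_pos"],w["extrinsics"])
crop(w["pixels"],250,140,450,270,4,"w2.png")
# finger/tcp marker
p=t["pixels"]
u=w2pix(t,s["ee_pos"]);print(u)
crop(p,180,200,280,300,6,"t2.png")
E
```

```text
[0.41412015 0.25708588 0.034     ] [0.41476565 0.25884842 0.01      ]
bl [0.43725404 0.12074211 0.036     ] [0.4603265  0.01342062 0.036     ]
f [ 0.46465123 -0.121387    0.034     ] [ 0.43400976 -0.26253334  0.034     ]
[0.41353524 0.25693522 0.13006491] [[ 9.99793576e-01 -1.96636948e-02 -5.11324082e-03  4.14877198e-01]
 [ 2.03084380e-02  9.59607089e-01  2.80609696e-01  3.31161666e-01]
 [-6.11121285e-04 -2.80655614e-01  9.59808342e-01  2.91632772e-01]
 [ 0.00000000e+00  0.00000000e+00  0.00000000e+00  1.00000000e+00]]
[213.13336173 249.8804724 ]
```

View pics/w2.png

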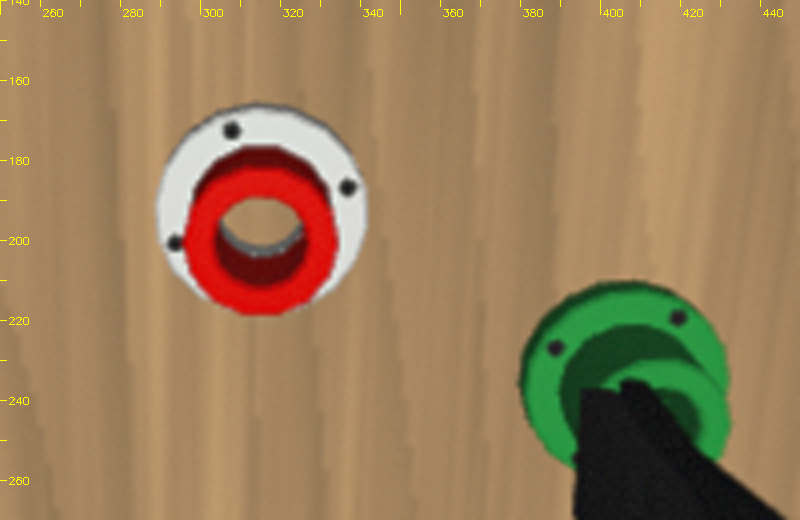

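View pics/t2.png

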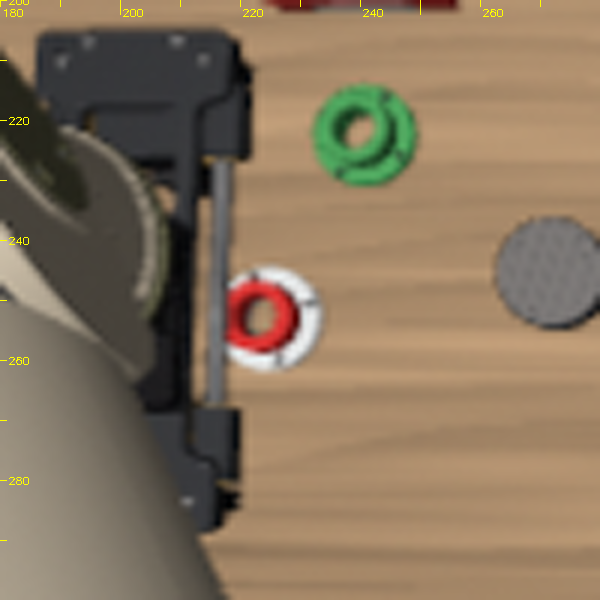

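Request:
step_arm(
  increments=[
    [[0,0,0.04],[0,0,0]],
    [[0,0,0.075],[0,0,0]],
    [[0,0,0.1],[0,0,0]],
    [[0,0,0.114],[0,0,0]],
    [[0,0,0.114],[0,0,0]],
  ],
  hand=-0.4,
)

```text
time: 2.0
ee_pos: [0.4116, 0.2575, 0.0145]
eef_rot: [0.696, 0.718, -0.002, -0.0]
ft_force: [1.0, -0.3, 0.2]
width: 0.0622
```

Request:
step_arm(
  increments=[
    [[0,0,0],[0,0,0]],
    [[0,0,0],[0,0,0]],
    [[0,0,0],[0,0,0]],
    [[0,0,0],[0,0,0]],
    [[0,0,0],[0,0,0]],
  ],
  hand=1,
  grip_force=30,
)

```text
time: 2.5
ee_pos: [0.4121, 0.2579, 0.0151]
eef_rot: [0.696, 0.718, -0.001, -0.0]
ft_force: [0.8, 0.4, 4.1]
width: 0.0333
```

```bash
bash g.sh .6232 .2189 .016 1.5; python3 - <<'E'
from bench import r
import cv2
c=r.camera("wrist"); cv2.imwrite("pics/w3.png",c["pixels"])
E
```

```text
d [-0.0453  0.2098 -0.0012] turn [-0.002   0.0008  0.004 ] dist 0.215 pos [0.4121 0.2579 0.0151] w 0.0333 t 2.5
```

View pics/w3.png

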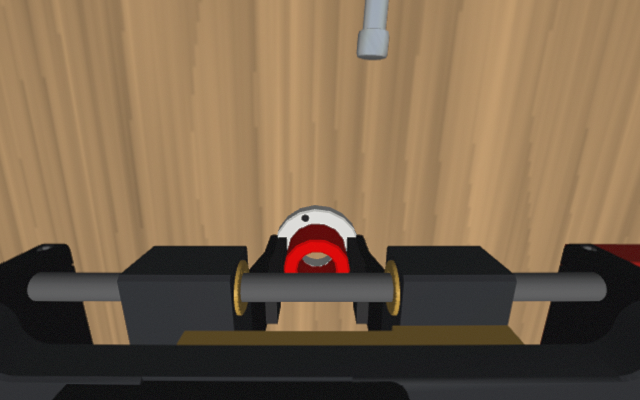

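Reject gripped at the boss (width 33 mm, centred). Lift and carry.

Request:
step_arm(
  increments=[
    [[0,0,-0.02],[0,0,0]],
    [[0,0,-0.055],[0,0,0]],
    [[0,0,-0.085],[0,0,0]],
    [[-0.005,0.03,-0.085],[0,0,0]],
    [[-0.013,0.07,-0.085],[0,0,0]],
  ],
)

```text
time: 3.05
ee_pos: [0.4824, 0.2485, 0.1011]
eef_rot: [0.695, 0.719, -0.0, -0.001]
ft_force: [0.6, 1.0, -2.4]
width: 0.0329
```

```bash
bash g.sh .6232 .2189 .1 1.5
```

```text
d [-0.0343  0.1397  0.0008] turn [-0.0017 -0.0015  0.0074] dist 0.144 pos [0.4824 0.2485 0.1011] w 0.0329 t 3.05
```

Request:
step_arm(
  increments=[
    [[-0.012,0.047,0],[0,0,0]],
    [[-0.023,0.094,0],[0,0,0]],
    [[-0.031,0.125,0],[0,0,0.007]],
    [[-0.034,0.14,0],[0,0,0.007]],
    [[-0.034,0.14,0],[0,0,0.007]],
  ],
)

```text
time: 3.55
ee_pos: [0.6248, 0.2173, 0.0997]
eef_rot: [0.699, 0.716, -0.001, -0.001]
ft_force: [-0.2, -0.2, -2.0]
width: 0.0336
```

```bash
bash g.sh .6232 .2189 .0195 1.5;  python3 - <<'E'
from bench import r
import cv2
c=r.camera("wrist"); cv2.imwrite("pics/w4.png",c["pixels"])
E
```

```text
d [ 0.0016 -0.0014  0.0802] turn [-0.0022  0.0004 -0.0021] dist 0.08 pos [0.6248 0.2173 0.0997] w 0.0336 t 3.55
```

View pics/w4.png

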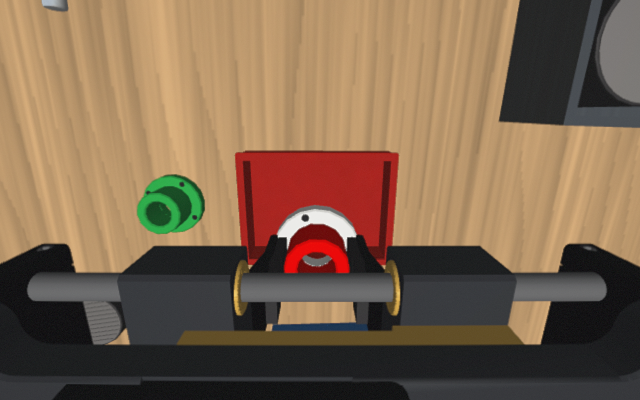

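The hub is over the tray, between the columns of the side walls (240–395). I'll lower it gently.

Request:
step_arm(
  increments=[
    [[0.0015,-0.0015,0.03],[-0.002,0,-0.002]],
    [[0.0015,-0.0015,0.055],[-0.002,0,-0.002]],
    [[0.0015,-0.0015,0.068],[-0.002,0,-0.002]],
    [[0.0015,-0.0015,0.075],[-0.002,0,-0.002]],
    [[0.0015,-0.0015,0.0785],[-0.002,0,-0.002]],
  ],
)

```text
time: 4.1
ee_pos: [0.6214, 0.2202, 0.0214]
eef_rot: [0.697, 0.717, -0.0, -0.001]
ft_force: [-0.6, -0.2, -1.8]
width: 0.033
```

```bash
bash g.sh .6232 .2189 .0195 1.5;  python3 - <<'E'
from bench import r
print(r.read_state()["ft_force"])
E
```

```text
d [-0.0013  0.0018  0.0019] turn [-0.0011 -0.0005  0.0016] dist 0.003 pos [0.6214 0.2202 0.0214] w 0.033 t 4.1
[-0.56516216 -0.2395284  -1.79248995]
```

Request:
step_arm(
  increments=[
    [[0,0.001,0.001],[0,0,0]],
    [[0,0.001,0.002],[0,0,0]],
    [[0,0.001,0.0025],[0,0,0]],
    [[0,0.001,0.0025],[0,0,0]],
  ],
)

```text
time: 4.5
ee_pos: [0.6226, 0.2203, 0.0194]
eef_rot: [0.697, 0.717, 0.0, -0.0]
ft_force: [-0.0, -0.2, -1.6]
width: 0.0333
```

Request:
step_arm(
  increments=[
    [[0,0,0],[0,0,0]],
    [[0,0,0],[0,0,0]],
    [[0,0,0],[0,0,0]],
    [[0,0,0],[0,0,0]],
  ],
  hand=-0.3,
)

```text
time: 4.9
ee_pos: [0.6228, 0.2203, 0.0196]
eef_rot: [0.697, 0.717, 0.0, -0.0]
ft_force: [0.4, -0.3, 0.3]
width: 0.0535
```

Request:
step_arm(
  increments=[
    [[0,0,-0.015],[0,0,0]],
    [[0,0,-0.045],[0,0,0]],
    [[0,0,-0.085],[0,0,0]],
    [[-0.01,-0.03,-0.1],[0,0,0]],
    [[-0.03,-0.07,-0.1],[0,0,-0.05]],
  ],
)

```text
time: 5.4
ee_pos: [0.5555, 0.1896, 0.1234]
eef_rot: [0.679, 0.734, 0.003, 0.001]
ft_force: [-0.3, -0.0, 0.1]
width: 0.0564
```

```bash
bash g.sh .4365 .1205 .1 7;  python3 - <<'E'
from bench import r
from h import *
c=r.camera("wrist"); cv2.imwrite("pics/w5.png",c["pixels"])
c=r.camera("scene"); crop(c["pixels"],270,220,440,350,4,"s5.png")
E
```

```text
d [-0.0596 -0.1242  0.0225] turn [ 0.0061 -0.003  -0.0432] dist 0.14 pos [0.5555 0.1896 0.1234] w 0.0564 t 5.4
```

View pics/s5.png

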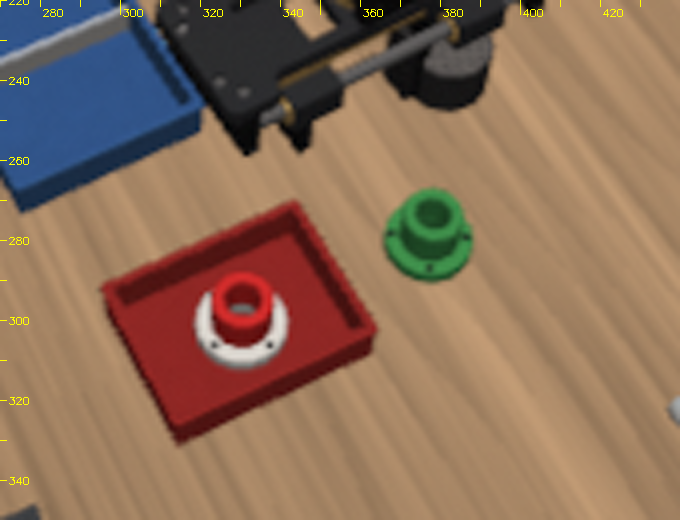

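Reject stands upright and centred in the red tray, with its boss at about (330,295). Next is blank 1.

```bash
bash g.sh .4365 .1205 .1 7
```

```text
d [-0.0556 -0.1171  0.0202] turn [-0.0044 -0.0008 -0.0452] dist 0.131 pos [0.5491 0.1849 0.1197] w 0.0565 t 5.5
```

Request:
step_arm(
  increments=[
    [[-0.019,-0.04,0.005],[0,0,-0.015]],
    [[-0.037,-0.08,0.01],[0,0,-0.03]],
    [[-0.05,-0.105,0.02],[-0.004,0,-0.045]],
    [[-0.0556,-0.117,0.02],[-0.004,0,-0.045]],
    [[-0.0556,-0.117,0.02],[-0.004,0,-0.045]],
  ],
  hand=-1,
)

```text
time: 6.0
ee_pos: [0.4358, 0.1198, 0.1011]
eef_rot: [0.663, 0.749, 0.001, -0.001]
ft_force: [0.6, 0.7, 0.7]
width: 0.0845
```

```bash
bash g.sh .4367 .1205 .01 7
```

```text
d [0.0004 0.0009 0.0911] turn [ 0.     -0.0021 -0.0014] dist 0.091 pos [0.4358 0.1198 0.1011] w 0.0845 t 6.0
```

Request:
step_arm(
  increments=[
    [[0,0.001,0.03],[0,0,0]],
    [[0,0.001,0.06],[0,0,0]],
    [[0,0.001,0.08],[0,0,0]],
    [[0,0.001,0.09],[0,0,0]],
    [[0,0.001,0.09],[0,0,0]],
  ],
)

```text
time: 6.5
ee_pos: [0.437, 0.1201, 0.0106]
eef_rot: [0.663, 0.749, 0.0, -0.001]
ft_force: [-0.2, 0.0, 0.4]
width: 0.0869
```

Request:
step_arm(
  increments=[
    [[0,0,0],[0,0,0]],
    [[0,0,0],[0,0,0]],
    [[0,0,0],[0,0,0]],
    [[0,0,0],[0,0,0]],
    [[0,0,0],[0,0,0]],
  ],
  hand=1,
  grip_force=45,
)

```text
time: 7.0
ee_pos: [0.4372, 0.1203, 0.011]
eef_rot: [0.663, 0.749, 0.0, -0.001]
ft_force: [-0.3, -0.2, -0.4]
width: 0.0552
```

```bash
bash g.sh .5906 -.2642 .1 7; python3 - <<'E'
from bench import r
from h import *
c=r.camera("wrist"); cv2.imwrite("pics/w6.png",c["pixels"])
E
bash g.sh .5906 -.2642 .1 7
```

```text
d [-0.4     0.1059 -0.0897] turn [-0.0005 -0.0015 -0.0013] dist 0.423 pos [0.4372 0.1203 0.011 ] w 0.0552 t 7.0
d [-0.4     0.1064 -0.09  ] turn [-0.002  -0.0014 -0.0012] dist 0.424 pos [0.4366 0.1201 0.0108] w 0.0511 t 7.05
```

View pics/w6.png

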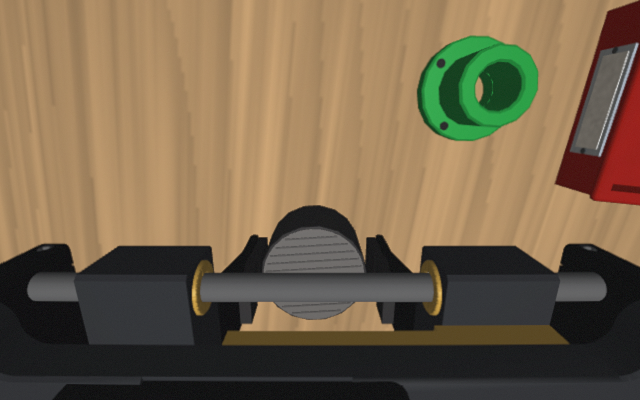

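Blank 1 (315,265) is between the pads and the opening is now about 51–52 mm. Hold one row, then lift.

Request:
step_arm(
  increments=[
    [[0,0,0],[0,0,0]],
    [[0,0,0],[0,0,0]],
    [[0,0,-0.02],[0,0,0]],
    [[0,0,-0.055],[0,0,0]],
    [[0,0,-0.09],[0,0,0]],
  ],
)

```text
time: 7.55
ee_pos: [0.4357, 0.1194, 0.1009]
eef_rot: [0.663, 0.748, -0.002, -0.001]
ft_force: [0.9, 1.5, -5.4]
width: 0.0514
```

```bash
bash g.sh .5906 -.2642 .1 7
```

```text
d [-0.3994  0.1076  0.0004] turn [-0.0044  0.     -0.0015] dist 0.414 pos [0.4357 0.1194 0.1009] w 0.0514 t 7.55
```

Request:
step_arm(
  increments=[
    [[-0.025,0.007,-0.003],[0,0,0]],
    [[-0.07,0.019,-0.003],[0,0,0]],
    [[-0.116,0.031,-0.003],[0,0,0]],
    [[-0.162,0.044,-0.003],[0,0,0]],
    [[-0.208,0.056,-0.003],[0,0,0]],
  ],
)

```text
time: 8.05
ee_pos: [0.5163, -0.082, 0.1031]
eef_rot: [0.663, 0.749, -0.002, -0.002]
ft_force: [1.0, 1.2, -5.7]
width: 0.0514
```

```bash
bash g.sh .5906 -.2642 .1 7
```

```text
d [-0.1898  0.0518  0.0028] turn [-0.005  -0.0001 -0.0009] dist 0.197 pos [ 0.5163 -0.082   0.1031] w 0.0514 t 8.05
```

Request:
step_arm(
  increments=[
    [[-0.046,0.012,0],[0,0,0]],
    [[-0.092,0.025,0],[0,0,0]],
    [[-0.138,0.038,0.001],[-0.005,0,0]],
    [[-0.173,0.048,0.002],[-0.005,0,0]],
    [[-0.19,0.052,0.003],[-0.005,0,0]],
  ],
)

```text
time: 8.55
ee_pos: [0.5902, -0.2683, 0.0986]
eef_rot: [0.664, 0.748, -0.001, -0.0]
ft_force: [-0.6, -0.5, -5.6]
width: 0.0515
```

```bash
python3 - <<'E'
from bench import r
from h import *
c=r.camera("wrist"); cv2.imwrite("pics/w7.png",c["pixels"])
E
bash g.sh .5906 -.2642 .015 7
```

```text
d [0.0058 0.0014 0.0834] turn [-0.0023  0.0027 -0.0052] dist 0.084 pos [ 0.5901 -0.2698  0.0984] w 0.051 t 8.6
```

View pics/w7.png

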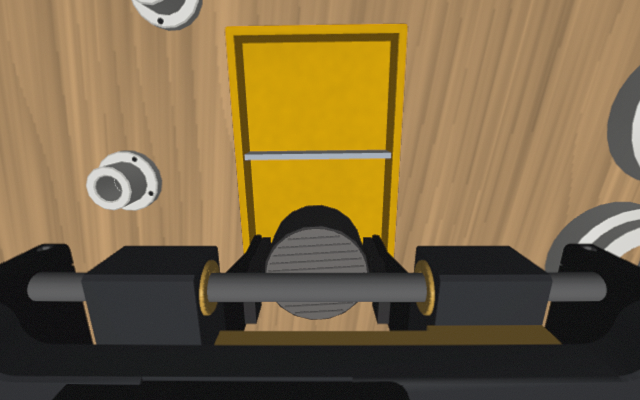

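The blank lines up with the −y bay of the yellow tray (side walls at columns 240 and 395). I'll lower it with the 6 mm correction.

Request:
step_arm(
  increments=[
    [[0.005,0.001,0.02],[0,0,-0.005]],
    [[0.005,0.001,0.045],[0,0,-0.005]],
    [[0.005,0.001,0.065],[0,0,-0.005]],
    [[0.005,0.001,0.076],[-0.002,0.002,-0.005]],
    [[0.005,0.001,0.08],[-0.002,0.002,-0.005]],
  ],
)

```text
time: 9.1
ee_pos: [0.5893, -0.2644, 0.0167]
eef_rot: [0.663, 0.749, -0.001, -0.001]
ft_force: [-0.2, -0.2, -5.6]
width: 0.0508
```

```bash
bash g.sh .5906 -.2642 .0146 7
```

```text
d [0.     0.0013 0.0021] turn [-0.0028 -0.0005 -0.0001] dist 0.003 pos [ 0.5893 -0.2644  0.0167] w 0.0508 t 9.1
```

Request:
step_arm(
  increments=[
    [[0,0.001,0.001],[-0.003,0,0]],
    [[0,0.001,0.002],[-0.003,0,0]],
    [[0,0.001,0.0025],[-0.003,0,0]],
    [[0,0.001,0.0025],[-0.003,0,0]],
  ],
)

```text
time: 9.5
ee_pos: [0.5908, -0.2644, 0.015]
eef_rot: [0.663, 0.749, 0.001, 0.0]
ft_force: [0.4, -0.4, -3.1]
width: 0.051
```

Request:
step_arm(
  increments=[
    [[0,0,0],[0,0,0]],
    [[0,0,0],[0,0,0]],
    [[0,0,0],[0,0,0]],
    [[0,0,0],[0,0,0]],
  ],
  hand=-0.52,
)

```text
time: 9.9
ee_pos: [0.591, -0.2646, 0.0154]
eef_rot: [0.663, 0.749, 0.001, 0.001]
ft_force: [0.4, -0.3, 0.2]
width: 0.0653
```

Request:
step_arm(
  increments=[
    [[0,0,-0.015],[0,0,0]],
    [[0,0,-0.045],[0,0,0]],
    [[0,0,-0.08],[0,0,0]],
    [[0.03,-0.01,-0.085],[0,0,0]],
    [[0.07,-0.023,-0.085],[0,0,0]],
  ],
)

```text
time: 10.4
ee_pos: [0.5603, -0.1998, 0.1033]
eef_rot: [0.664, 0.748, 0.001, 0.003]
ft_force: [0.4, 1.1, -0.9]
width: 0.0662
```

```bash
bash g.sh .460 .0136 .1 7
```

```text
d [ 0.2238 -0.0743  0.0022] turn [ 0.006   0.0028 -0.0035] dist 0.236 pos [ 0.5603 -0.1998  0.1033] w 0.0662 t 10.4
```

Request:
step_arm(
  increments=[
    [[0.047,-0.015,0],[0,0,0]],
    [[0.094,-0.03,0],[0,0,0]],
    [[0.141,-0.047,0],[0,0,0]],
    [[0.188,-0.062,0],[0.003,0.002,-0.003]],
    [[0.221,-0.074,0.002],[0.006,0.002,-0.003]],
  ],
  hand=-1,
)

```text
time: 10.9
ee_pos: [0.4597, 0.0135, 0.1014]
eef_rot: [0.662, 0.749, 0.001, 0.0]
ft_force: [0.4, 0.8, -0.3]
width: 0.0866
```

Request:
step_arm(
  increments=[
    [[0,0,0],[0,0,0]],
  ],
)

```text
time: 11.0
ee_pos: [0.4582, 0.0177, 0.1021]
eef_rot: [0.66, 0.751, 0.002, -0.001]
ft_force: [0.3, -0.3, -0.0]
width: 0.0868
```

```bash
python3 - <<'E'
from bench import r
from h import *
c=r.camera("top"); crop(c["pixels"],340,145,440,265,5,"t8.png")
E
bash g.sh .460 .0136 .01 7
```

```text
d [-0.0026  0.0001  0.0926] turn [ 0.0029 -0.0024  0.0054] dist 0.093 pos [0.4594 0.0159 0.1026] w 0.0872 t 11.05
```

View pics/t8.png

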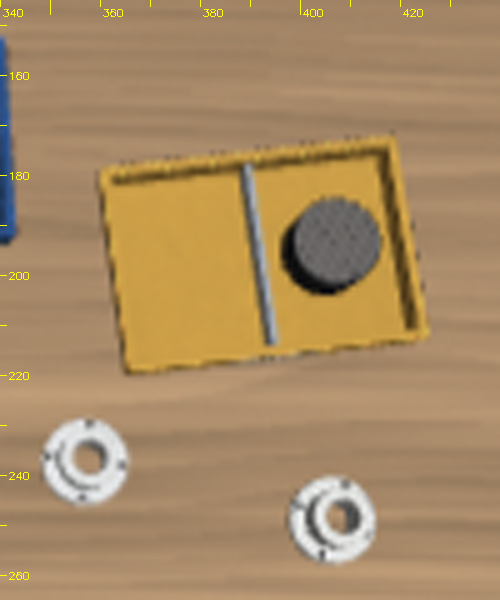

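Blank 1 is centred in the right bay. Its top is at (407,193), displaced outward only by parallax. Descend on blank 2.

Request:
step_arm(
  increments=[
    [[-0.002,0,0.03],[0.003,-0.002,0.005]],
    [[-0.002,0,0.06],[0.003,-0.002,0.005]],
    [[-0.002,0,0.08],[0.003,-0.002,0.005]],
    [[-0.002,0,0.091],[0.003,-0.002,0.005]],
    [[-0.002,0,0.092],[0.003,-0.002,0.005]],
  ],
)

```text
time: 11.55
ee_pos: [0.4597, 0.013, 0.0101]
eef_rot: [0.663, 0.749, -0.001, -0.0]
ft_force: [0.1, -0.8, 0.4]
width: 0.0868
```

Request:
step_arm(
  increments=[
    [[0,0,0],[0,0,0]],
    [[0,0,0],[0,0,0]],
    [[0,0,0],[0,0,0]],
    [[0,0,0],[0,0,0]],
    [[0,0,0],[0,0,0]],
  ],
  hand=1,
)

```text
time: 12.05
ee_pos: [0.4599, 0.0132, 0.0104]
eef_rot: [0.663, 0.749, -0.0, -0.0]
ft_force: [-0.2, 0.2, 0.5]
width: 0.0548
```

Request:
step_arm(
  increments=[
    [[0,0,0],[0,0,0]],
    [[0,0,0],[0,0,0]],
    [[0,0,0],[0,0,0]],
  ],
)

```text
time: 12.35
ee_pos: [0.4595, 0.0131, 0.0104]
eef_rot: [0.663, 0.749, -0.001, -0.0]
ft_force: [-3.7, -0.8, 1.5]
width: 0.0512
```

Request:
step_arm(
  increments=[
    [[0,0,-0.02],[0,0,0]],
    [[0,0,-0.055],[0,0,0]],
    [[0,0,-0.085],[0,0,0]],
    [[0,0,-0.092],[0,0,0]],
  ],
)

```text
time: 12.75
ee_pos: [0.4612, 0.0134, 0.1046]
eef_rot: [0.663, 0.749, 0.001, 0.001]
ft_force: [0.7, 0.5, -5.8]
width: 0.0508
```

```bash
bash g.sh .5804 -.1808 .1 7;python3 - <<'E'
from bench import r
from h import *
c=r.camera("wrist"); cv2.imwrite("pics/w9.png",c["pixels"])
E
bash g.sh .5804 -.1808 .1 7
```

```text
d [-0.2072  0.0948  0.0047] turn [ 0.0026 -0.0008 -0.001 ] dist 0.228 pos [0.4612 0.0134 0.1046] w 0.0508 t 12.75
d [-0.2074  0.0951  0.004 ] turn [ 0.0019 -0.001  -0.0008] dist 0.228 pos [0.4609 0.0136 0.104 ] w 0.0511 t 12.8
```

View pics/w9.png

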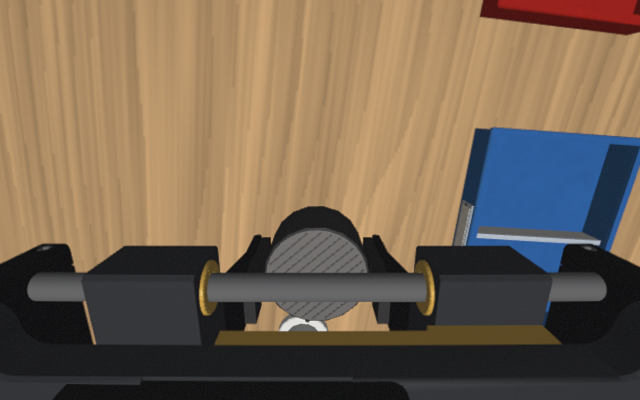

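Blank 2 is held upright at (316,270). Carry it to the +y bay.

Request:
step_arm(
  increments=[
    [[-0.03,0.014,0],[0,0,0]],
    [[-0.072,0.033,0],[0,0,0]],
    [[-0.114,0.052,0],[0,0,0]],
    [[-0.156,0.071,0.002],[0,0,0]],
    [[-0.192,0.088,0.003],[0,0,0]],
  ],
)

```text
time: 13.3
ee_pos: [0.5713, -0.1683, 0.0981]
eef_rot: [0.663, 0.749, -0.0, -0.001]
ft_force: [0.4, -0.1, -5.6]
width: 0.0513
```

Request:
step_arm(
  increments=[
    [[-0.004,0.004,0],[0,0,0]],
    [[-0.004,0.004,0],[0,0,0]],
  ],
)

```text
time: 13.5
ee_pos: [0.5746, -0.1732, 0.0951]
eef_rot: [0.664, 0.748, -0.002, -0.002]
ft_force: [-0.3, 1.3, -6.0]
width: 0.0513
```

```bash
bash g.sh .5804 -.1808 .0146 7
```

```text
d [-0.0083  0.0053  0.0805] turn [-0.0051 -0.0003 -0.0031] dist 0.081 pos [ 0.5746 -0.1732  0.0951] w 0.0513 t 13.5
```

Request:
step_arm(
  increments=[
    [[-0.008,0.005,0.02],[-0.005,0,0]],
    [[-0.008,0.005,0.045],[-0.005,0,0]],
    [[-0.008,0.005,0.063],[-0.005,0,-0.003]],
    [[-0.008,0.005,0.073],[-0.005,0,-0.003]],
    [[-0.008,0.005,0.077],[-0.005,0,-0.003]],
  ],
)

```text
time: 14.0
ee_pos: [0.5791, -0.1791, 0.0164]
eef_rot: [0.662, 0.749, -0.0, -0.001]
ft_force: [-0.3, -0.3, -5.9]
width: 0.0509
```

```bash
bash g.sh .5804 -.1808 .0142 7
```

```text
d [-0.0018  0.0011  0.0022] turn [-0.0023 -0.0015  0.001 ] dist 0.003 pos [ 0.5791 -0.1791  0.0164] w 0.0509 t 14.0
```

Request:
step_arm(
  increments=[
    [[-0.001,0.001,0.001],[-0.002,-0.001,0]],
    [[-0.001,0.001,0.002],[-0.002,-0.001,0]],
    [[-0.001,0.001,0.0025],[-0.002,-0.001,0]],
    [[-0.001,0.001,0.0025],[-0.002,-0.001,0]],
  ],
)

```text
time: 14.4
ee_pos: [0.5806, -0.18, 0.0145]
eef_rot: [0.662, 0.749, 0.0, 0.0]
ft_force: [0.8, 0.9, -5.0]
width: 0.0514
```

Request:
step_arm(
  increments=[
    [[0,0,0],[0,0,0]],
    [[0,0,0],[0,0,0]],
    [[0,0,0],[0,0,0]],
    [[0,0,0],[0,0,0]],
  ],
  hand=-0.52,
)

```text
time: 14.8
ee_pos: [0.581, -0.1801, 0.015]
eef_rot: [0.662, 0.749, 0.001, 0.0]
ft_force: [0.5, -0.1, 0.4]
width: 0.0652
```

Request:
step_arm(
  increments=[
    [[0,0,-0.015],[0,0,0]],
    [[0,0,-0.045],[0,0,0]],
    [[0,0,-0.08],[0,0,0]],
    [[0,0,-0.085],[0,0,0]],
  ],
)

```text
time: 15.2
ee_pos: [0.5831, -0.1814, 0.1053]
eef_rot: [0.663, 0.749, 0.002, 0.003]
ft_force: [1.3, -0.7, 0.2]
width: 0.0658
```

```bash
bash g.sh .4648 -.1211 .1 3.4
```

```text
d [ 0.0743 -0.1101  0.0043] turn [0.0082 0.0015 0.063 ] dist 0.133 pos [ 0.5831 -0.1814  0.1053] w 0.0658 t 15.2
```

Finished hub 1 next.

Request:
step_arm(
  increments=[
    [[0.023,-0.034,0],[0,0,0.02]],
    [[0.046,-0.068,0],[0.002,0,0.04]],
    [[0.068,-0.1,0.002],[0.004,0,0.063]],
    [[0.073,-0.11,0.004],[0.006,0,0.063]],
    [[0.073,-0.11,0.004],[0.006,0,0.063]],
  ],
)

```text
time: 15.7
ee_pos: [0.4644, -0.1216, 0.1007]
eef_rot: [0.685, 0.728, 0.001, 0.001]
ft_force: [0.5, 0.3, 0.4]
width: 0.0663
```

```bash
python3 - <<'E'
from bench import r
from h import *
c=r.camera("wrist"); cv2.imwrite("pics/w10.png",c["pixels"])
E
bash g.sh .4648 -.1211 .0155 3.4
```

```text
d [ 0.0012 -0.0011  0.0855] turn [0.004  0.0006 0.0009] dist 0.086 pos [ 0.4657 -0.1222  0.101 ] w 0.0659 t 15.75
```

View pics/w10.png

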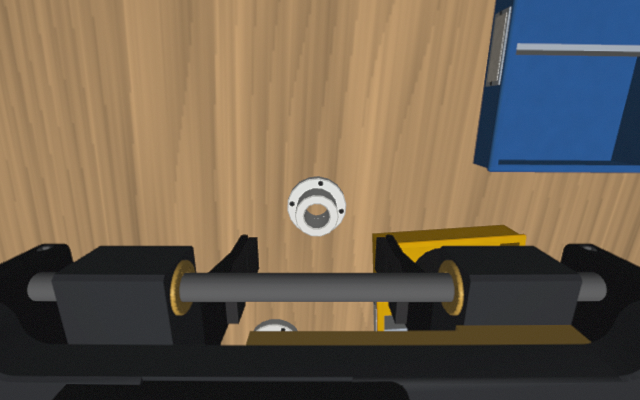

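Hub 1 at (316,210) is centred between the fingers. Descend and grip.

Request:
step_arm(
  increments=[
    [[0.001,-0.001,0.03],[0.004,0,0]],
    [[0.001,-0.001,0.06],[0.004,0,0]],
    [[0.001,-0.001,0.077],[0.004,0,0]],
    [[0.001,-0.001,0.085],[0.004,0,0]],
    [[0.001,-0.001,0.085],[0.004,0,0]],
  ],
  hand=-0.4,
)

```text
time: 16.25
ee_pos: [0.4652, -0.1221, 0.0155]
eef_rot: [0.686, 0.728, -0.001, 0.0]
ft_force: [-0.3, 0.3, 0.2]
width: 0.061
```

Request:
step_arm(
  increments=[
    [[0,0,0],[0,0,0]],
    [[0,0,0],[0,0,0]],
    [[0,0,0],[0,0,0]],
    [[0,0,0],[0,0,0]],
    [[0,0,0],[0,0,0]],
  ],
  hand=1,
  grip_force=30,
)

```text
time: 16.75
ee_pos: [0.4654, -0.122, 0.0159]
eef_rot: [0.686, 0.728, -0.001, 0.0]
ft_force: [-1.4, -0.0, 4.3]
width: 0.0331
```

Request:
step_arm(
  increments=[
    [[0,0,0],[0,0,0]],
    [[0,0,-0.02],[0,0,0]],
    [[0,0,-0.055],[0,0,0]],
    [[0,0,-0.083],[0,0,0]],
    [[0,0,-0.085],[0,0,0]],
  ],
)

```text
time: 17.25
ee_pos: [0.4673, -0.1222, 0.1037]
eef_rot: [0.686, 0.728, 0.001, 0.002]
ft_force: [-0.0, 0.4, -0.9]
width: 0.0329
```

```bash
bash g.sh .6492 -.0308 .1 3.4
```

```text
d [0.0804 0.187  0.0044] turn [0.0042 0.0011 0.0003] dist 0.204 pos [ 0.4673 -0.1222  0.1037] w 0.0329 t 17.25
```

Request:
step_arm(
  increments=[
    [[0.016,0.037,0],[0,0,0]],
    [[0.034,0.08,0],[0,0,0]],
    [[0.052,0.122,0.002],[0.002,0,0]],
    [[0.069,0.16,0.003],[0.004,0,0]],
    [[0.078,0.182,0.004],[0.004,0,0]],
  ],
)

```text
time: 17.75
ee_pos: [0.646, -0.0303, 0.098]
eef_rot: [0.684, 0.729, -0.001, -0.0]
ft_force: [-0.9, -0.5, -1.6]
width: 0.0331
```

```bash
python3 - <<'E'
from bench import r
from h import *
c=r.camera("wrist"); cv2.imwrite("pics/w11.png",c["pixels"])
E
bash g.sh .6492 -.0308 .02 3.4
```

```text
d [-0.0023  0.0013  0.0777] turn [-0.0003  0.0003  0.0055] dist 0.078 pos [ 0.6478 -0.0286  0.0977] w 0.0333 t 17.8
```

View pics/w11.png

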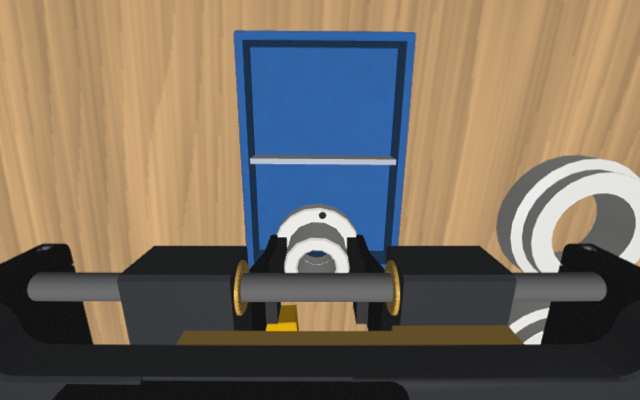

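The hub is held level over the −y bay of the blue tray; the divider is at row 160. Lower.

Request:
step_arm(
  increments=[
    [[-0.002,0.001,0.025],[0,0,0.003]],
    [[-0.002,0.001,0.05],[0,0,0.005]],
    [[-0.002,0.001,0.066],[0,0,0.005]],
    [[-0.002,0.001,0.073],[0,0,0.005]],
    [[-0.002,0.001,0.0755],[0,0,0.005]],
  ],
)

```text
time: 18.3
ee_pos: [0.6484, -0.0308, 0.0215]
eef_rot: [0.686, 0.728, -0.001, -0.0]
ft_force: [0.0, -0.3, -1.7]
width: 0.033
```

```bash
bash g.sh .6492 -.0308 .0195 3.4
```

```text
d [-0.0001  0.0008  0.002 ] turn [-0.0015  0.0004  0.0002] dist 0.002 pos [ 0.6484 -0.0308  0.0215] w 0.033 t 18.3
```

Request:
step_arm(
  increments=[
    [[0,0,0.001],[0,0,0]],
    [[0,0,0.002],[-0.001,0,0]],
    [[0,0,0.0025],[-0.001,0,0]],
    [[0,0,0.0025],[-0.001,0,0]],
  ],
)

```text
time: 18.7
ee_pos: [0.6491, -0.0309, 0.0201]
eef_rot: [0.686, 0.728, 0.0, 0.0]
ft_force: [-1.0, -1.1, 4.2]
width: 0.0333
```

Request:
step_arm(
  increments=[
    [[0,0,0],[0,0,0]],
    [[0,0,0],[0,0,0]],
    [[0,0,0],[0,0,0]],
    [[0,0,0],[0,0,0]],
  ],
  hand=-0.35,
)

```text
time: 19.1
ee_pos: [0.6491, -0.0308, 0.02]
eef_rot: [0.686, 0.728, 0.0, 0.0]
ft_force: [-0.8, 0.0, -0.6]
width: 0.0556
```

Request:
step_arm(
  increments=[
    [[0,0,-0.015],[0,0,0]],
    [[0,0,-0.045],[0,0,0]],
    [[0,0,-0.08],[0,0,0]],
    [[0,0,-0.085],[0,0,0]],
  ],
)

```text
time: 19.5
ee_pos: [0.6514, -0.0314, 0.1106]
eef_rot: [0.686, 0.728, 0.003, 0.003]
ft_force: [0.8, -0.4, -0.3]
width: 0.0585
```

```bash
bash g.sh .4334 -.2635 .1 3.4
```

```text
d [-0.2188 -0.2314  0.0088] turn [ 0.008   0.0004 -0.0003] dist 0.319 pos [ 0.6514 -0.0314  0.1106] w 0.0585 t 19.5
```

Request:
step_arm(
  increments=[
    [[-0.031,-0.033,0],[0,0,0]],
    [[-0.062,-0.066,0],[0,0,0]],
    [[-0.093,-0.099,0.002],[0.002,0,0]],
    [[-0.124,-0.131,0.003],[0.003,0,0]],
    [[-0.155,-0.163,0.005],[0.006,0,0]],
  ],
)

```text
time: 20.0
ee_pos: [0.4966, -0.197, 0.1049]
eef_rot: [0.686, 0.728, 0.001, 0.001]
ft_force: [0.2, -1.2, 0.4]
width: 0.0584
```

```bash
bash g.sh .4334 -.2635 .1 3.4
```

```text
d [-0.0627 -0.067   0.0047] turn [ 0.0029 -0.     -0.0004] dist 0.092 pos [ 0.4966 -0.197   0.1049] w 0.0584 t 20.0
```

Request:
step_arm(
  increments=[
    [[-0.03,-0.032,0.002],[0,0,0]],
    [[-0.053,-0.057,0.004],[0.003,0,0]],
    [[-0.0627,-0.067,0.005],[0.003,0,0]],
    [[-0.0627,-0.067,0.005],[0.003,0,0]],
    [[-0.0627,-0.067,0.005],[0.003,0,0]],
  ],
)

```text
time: 20.5
ee_pos: [0.4344, -0.2626, 0.0999]
eef_rot: [0.686, 0.728, 0.0, 0.0]
ft_force: [0.0, 0.1, -0.6]
width: 0.0585
```

```bash
python3 - <<'E'
from bench import r
from h import *
c=r.camera("wrist"); cv2.imwrite("pics/w12.png",c["pixels"])
E
bash g.sh .4334 -.2633 .0155 3.4
```

```text
d [-0.001  -0.0014  0.0844] turn [ 0.0004 -0.0002  0.0017] dist 0.084 pos [ 0.4347 -0.2623  0.0999] w 0.059 t 20.55
```

View pics/w12.png

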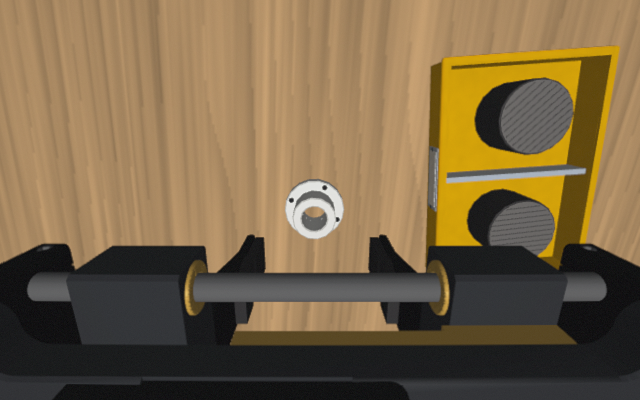

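Both blanks are upright in their yellow bays, and hub 2 is at (314,210) between the fingers. Descend.

Request:
step_arm(
  increments=[
    [[-0.001,-0.001,0.03],[0,0,0]],
    [[-0.001,-0.001,0.06],[0,0,0]],
    [[-0.001,-0.001,0.077],[0,0,0]],
    [[-0.001,-0.001,0.084],[0,0,0]],
    [[-0.001,-0.001,0.084],[0,0,0]],
  ],
)

```text
time: 21.05
ee_pos: [0.4341, -0.2624, 0.0153]
eef_rot: [0.685, 0.729, -0.0, -0.001]
ft_force: [0.2, 0.6, 0.5]
width: 0.0585
```

Request:
step_arm(
  increments=[
    [[0,0,0],[0,0,0]],
    [[0,0,0],[0,0,0]],
    [[0,0,0],[0,0,0]],
    [[0,0,0],[0,0,0]],
    [[0,0,0],[0,0,0]],
  ],
  hand=1,
  grip_force=30,
)

```text
time: 21.55
ee_pos: [0.4342, -0.2625, 0.0157]
eef_rot: [0.685, 0.729, -0.0, -0.0]
ft_force: [-3.1, 1.6, 6.3]
width: 0.0331
```

Request:
step_arm(
  increments=[
    [[0,0,0],[0,0,0]],
    [[0,0,-0.02],[0,0,0]],
    [[0,0,-0.055],[0,0,0]],
    [[0,0,-0.083],[0,0,0]],
    [[0,0,-0.085],[0,0,0]],
  ],
)

```text
time: 22.05
ee_pos: [0.4359, -0.2635, 0.1036]
eef_rot: [0.685, 0.729, 0.001, 0.002]
ft_force: [-0.0, -0.2, -3.0]
width: 0.0332
```

```bash
bash g.sh .6442 .0530 .1 3.4
```

```text
d [0.3029 0.2276 0.0043] turn [0.004  0.0006 0.0028] dist 0.379 pos [ 0.4359 -0.2635  0.1036] w 0.0332 t 22.05
```

Request:
step_arm(
  increments=[
    [[0.024,0.018,0],[0,0,0]],
    [[0.058,0.044,0],[0,0,0]],
    [[0.094,0.07,0],[0,0,0]],
    [[0.13,0.097,0],[0,0,0]],
    [[0.166,0.124,0.002],[0.002,0,0]],
  ],
)

```text
time: 22.55
ee_pos: [0.5497, -0.0882, 0.1011]
eef_rot: [0.685, 0.729, 0.001, 0.001]
ft_force: [0.8, -0.4, -2.7]
width: 0.033
```

```bash
bash g.sh .6442 .0530 .1 3.4
```

```text
d [0.135  0.1031 0.0012] turn [0.0015 0.     0.0028] dist 0.17 pos [ 0.5497 -0.0882  0.1011] w 0.033 t 22.55
```

Request:
step_arm(
  increments=[
    [[0.036,0.028,0],[0,0,0]],
    [[0.072,0.055,0],[0,0,0]],
    [[0.105,0.08,0],[0,0,0.002]],
    [[0.127,0.097,0.001],[0,0,0.002]],
    [[0.134,0.102,0.001],[0,0,0.002]],
  ],
)

```text
time: 23.05
ee_pos: [0.6436, 0.0562, 0.098]
eef_rot: [0.684, 0.73, 0.0, -0.0]
ft_force: [-0.8, 0.0, -1.6]
width: 0.0328
```

```bash
python3 - <<'E'
from bench import r
from h import *
c=r.camera("wrist"); cv2.imwrite("pics/w13.png",c["pixels"])
E
bash g.sh .6442 .0530 .02 3.4
```

```text
d [-0.0026  0.0006  0.0781] turn [-0.0004 -0.0005  0.0049] dist 0.078 pos [0.6435 0.0555 0.0981] w 0.0332 t 23.1
```

View pics/w13.png

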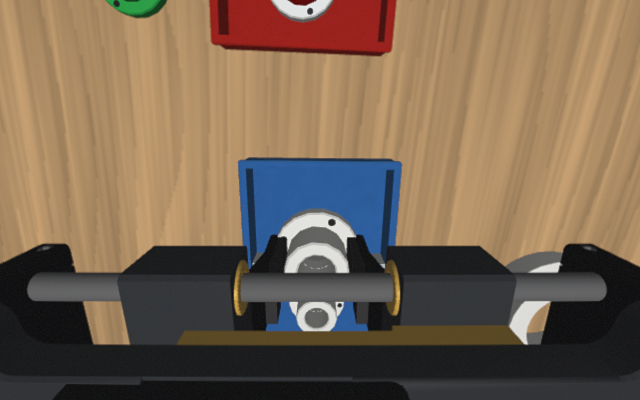

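Hub 2 is held over the +y bay; the first hub is visible behind it at (316,318). Lower.

Request:
step_arm(
  increments=[
    [[-0.002,0.001,0.025],[0,0,0.003]],
    [[-0.002,0.001,0.05],[0,0,0.005]],
    [[-0.002,0.001,0.066],[0,0,0.005]],
    [[-0.002,0.001,0.073],[0,0,0.005]],
    [[-0.002,0.001,0.076],[0,0,0.005]],
  ],
)

```text
time: 23.6
ee_pos: [0.6442, 0.0528, 0.0217]
eef_rot: [0.686, 0.727, -0.0, -0.0]
ft_force: [-0.2, -0.3, -1.6]
width: 0.0333
```

```bash
bash g.sh .6442 .0530 .0195 3.4
```

```text
d [0.0002 0.     0.0022] turn [-0.0011 -0.0002 -0.001 ] dist 0.002 pos [0.6442 0.0528 0.0217] w 0.0333 t 23.6
```

Request:
step_arm(
  increments=[
    [[0,0,0.001],[0,0,0]],
    [[0,0,0.002],[-0.001,0,0]],
    [[0,0,0.0025],[-0.001,0,0]],
    [[0,0,0.0025],[-0.001,0,0]],
  ],
)

```text
time: 24.0
ee_pos: [0.6447, 0.0528, 0.0199]
eef_rot: [0.686, 0.727, 0.0, 0.0]
ft_force: [-0.4, -0.2, 0.1]
width: 0.0331
```

Request:
step_arm(
  increments=[
    [[0,0,0],[0,0,0]],
    [[0,0,0],[0,0,0]],
    [[0,0,0],[0,0,0]],
    [[0,0,0],[0,0,0]],
  ],
  hand=-0.35,
)

```text
time: 24.4
ee_pos: [0.6448, 0.0528, 0.02]
eef_rot: [0.686, 0.727, 0.001, 0.0]
ft_force: [0.6, -0.9, -0.1]
width: 0.0549
```

Request:
step_arm(
  increments=[
    [[0,0,-0.015],[0,0,0]],
    [[0,0,-0.045],[0,0,0]],
    [[0,0,-0.09],[0,0,0]],
    [[0,0,-0.13],[0,0,0]],
    [[0,-0.04,-0.15],[0,0,0]],
  ],
)

```text
time: 24.9
ee_pos: [0.6084, 0.0505, 0.1748]
eef_rot: [0.686, 0.727, 0.003, 0.003]
ft_force: [-0.8, 0.2, 1.1]
width: 0.0589
```

Request:
step_arm(
  increments=[
    [[0,-0.04,0],[0,0,0]],
    [[0,-0.08,0],[0,0,0]],
    [[0,-0.12,0],[0,0,0]],
    [[0,-0.12,0],[0,0,0]],
    [[0,-0.12,0],[0,0,0]],
  ],
)

```text
time: 25.4
ee_pos: [0.4886, 0.0437, 0.1751]
eef_rot: [0.686, 0.728, 0.005, 0.003]
ft_force: [0.3, -0.2, 0.2]
width: 0.0585
```

```bash
python3 - <<'E'
from bench import r
from h import *
s=r.read_state();print(s["ee_pos"],s["ft_force"],s["time"])
c=r.camera("top"); crop(c["pixels"],130,145,500,265,2,"t14.png"); cv2.imwrite("pics/top14.png",c["pixels"])
c=r.camera("scene"); crop(c["pixels"],220,80,490,390,2,"s14.png"); cv2.imwrite("pics/scene14.png",c["pixels"])
E
```

```text
[0.48861048 0.04374601 0.17511205] [ 0.28052922 -0.20663455  0.17033009] 25.4
```

View pics/t14.png

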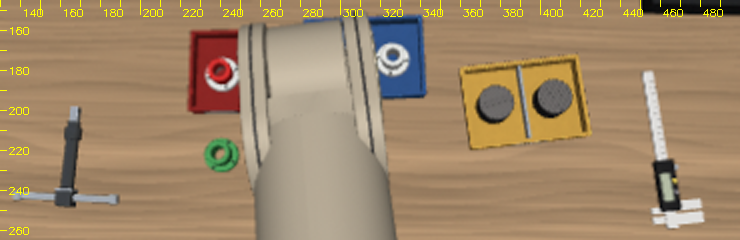

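View pics/s14.png

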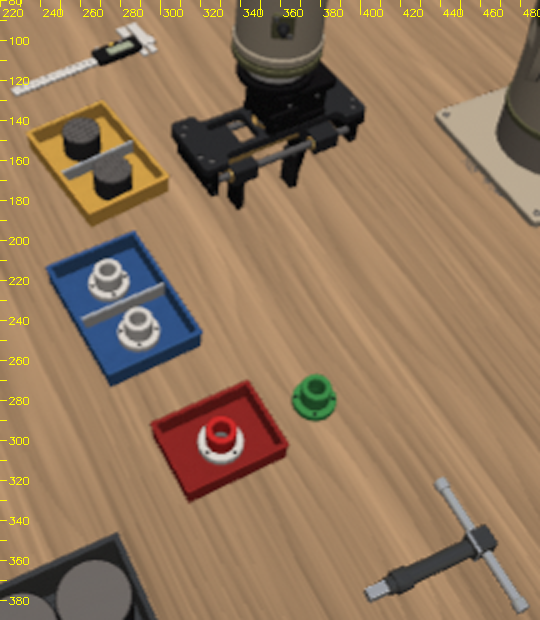

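All five parts are upright in the right bays, and the arm is clear. A quick numeric check, then I hand in.

```bash
python3 - <<'E'
from bench import r
from h import *
c=r.camera("scene")
T={"b":(.6467,.0111,3.4),"y":(.5855,-.2225,7.0),"r":(.6232,.2189,1.5)}
for t,p,z in [("b",(108,267),.038),("b",(139,318),.038),("r",(221,428),.038),("y",(81,130),.04),("y",(113,171),.04)]:
    w=pix2w(c,(p[0]/2-.25+220,p[1]/2-.25+80),z)[:2]; x,y,a=T[t]; a=np.radians(a)
    d=w-[x,y]; print(t,w.round(4),(np.cos(a)*d[0]+np.sin(a)*d[1]).round(4),(-np.sin(a)*d[0]+np.cos(a)*d[1]).round(4))
a=cv2.imread("pics/scene0.png");b=cv2.imread("pics/scene14.png")
for n,(x0,y0,x1,y1) in {"key":(395,310,490,390),"cal":(222,88,303,130)}.items(): print(n,cv2.absdiff(a,b)[y0:y1,x0:x1].mean(),cv2.absdiff(a,b)[y0:y1,x0:x1].max())
r.close_job()
E
```

```text
b [ 0.648  -0.0326] -0.0013 -0.0437
b [0.6444 0.0516] 0.0001 0.0406
r [0.6232 0.2194] 0.0 0.0005
y [ 0.5912 -0.2629] 0.0007 -0.0408
y [ 0.5817 -0.1745] 0.0021 0.0481
key 4.5913157894736845 8
cal 4.9335684891240446 9
the job is handed in; nothing more can be done
```

The job is handed in at about 25.5 s of the 112 s allowed. The two finished hubs are in the blue tray, the two blanks in the yellow tray, and the red hub in the red tray. Each part was gripped, lifted, lowered to within 1 mm of the floor or onto it, and then released.

- **Placement:** the scene camera puts all five parts upright and within about 6 mm of their bay centres. The largest offset is the +y blank, 6 mm across against the 18 mm allowed.
- **Chuck key and caliper:** their image areas show no change beyond image noise since the start. The green hub is also where it was.
- **Gripper:** it was clear of everything at the end.
- **Disagreement:** the wrist camera's position for the red hub differed by 3–5 mm from the top and scene cameras, partly because the arm was still settling. I used the top and scene cameras, which agreed to about 2 mm.
- **Not checked:** in the last top view the arm hid the blue tray's +y bay, so that hub was confirmed only from the scene view.

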